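# Aim the bench lamp at the specimen dish

### The arm

A 7-joint arm with a two-finger parallel gripper is mounted at the origin on the work surface. World frame = base frame: x ahead of the robot, y to its left, z up, the work surface at z = 0. Lengths are in m, angles in rad, forces in N, time in s.
With the tool pointing down it reaches from about 0.35 to 0.9 m from the base axis. Payload 8.1 kg.
Tool frame: the origin (TCP) lies at the very end of the fingers, on their centre line; the grasp point (between the pads) lies 19 mm behind it; z points along the fingers, y is the line along which they close (so a half turn about z gives the same grasp; the last joint's range is limited). The gripper opens to 92 mm and grips with 3 to 60 N. Pads are 19 mm wide; open, the fingers measure 130 mm over their backs; the gripper's body (75 mm by 190 mm) begins 47 mm behind the grasp point.
Start: joints at [-0.103, 0.434, 0.025, 1.573, -0.012, 1.134, -0.075], TCP at [0.625, -0, 0.227] pointing down, gripper open.
Joint ranges: [-2.62, 2.62], [-0.44, 2.09], [-1.27, 1.32], [0.08, 2.57], [-1.32, 4.46], [0.12, 2], [-2.74, 2.74]. Speed limits (rad/s): [2.22, 2.22, 3.01, 3.01, 3.14, 3.14, 3.14].

### API

Orientations are given as a rotation vector (axis times angle).
In Python, from cell import arm gives the robot as it stands.
- The arm moves only by the tool jog_arm, never from a script. Its argument "rows" is a list of rows, each a list of 3 entries, a list of its own where there are three numbers: the shift along the world's x, y, z in cm, then the turn, a rotation vector about the world's x, y, z in degrees, then the opening, from 0 (shut) to 1 (fully open). A call has 1 to 8 rows; each row is the pose to reach, as a shift and turn from the pose commanded when the call began; what a row does not reach only later rows make up. A row lasts 1/8 s, in which the tool goes at most 62.5 mm and 10.7 degrees, less where a joint would pass 70% of its speed; a pose out of reach is approached as far as the arm can. A call with a gripper value outside its range is refused whole. The fingers move at their own pace and stop on an object; "newtons" is the grip in N (left out, the last holds). Time passes only in rows, so rows that repeat a pose let the fingers close. It gives the time, the measured TCP pose, the force, the opening and the grip force at its end, in the units of the state.
- arm.observe(): the state, without advancing time (a new reading comes with each control period).
- arm.get_image(name): name is "scene" or "side" or "wrist"; returns a dict with "img" (480x640x3 uint8, red, green, blue), "depth" (480x640 float32, m along the optical axis (not along the pixel's ray), 0 where there is no reading), "fx", "fy", "cx", "cy" (pixels), "rvec" (rotation vector, rad) and "tvec" (3), from world to camera coordinates, as OpenCV has them; the wrist camera has in their place "mount" (4x4, takes a point from camera to tool coordinates, whose origin is the TCP and whose axes are the flange's). Camera axes: x right, y down, z forward; pixel columns grow to the right and rows downward; lengths in m; the calibration is good to about 2 mm. The wrist camera is an equidistant fisheye: a pixel r from the principal point sees the ray r / f radians off the axis. A picture is of the moment at which its call begins: read the wrist's pose just before it.
- arm.sign_off(): hands the job in; it is judged then, once.
The state is a dict: "clock": time; "joints": joint angles; "dq": joint speeds; "joint_efforts": joint torques, N m; "position": TCP position; "ee_rot": TCP orientation; "force": force on the tool from outside, world axes, zero at the start; "ft_torque": the same for the moment, N m; "width": opening from 0.0 (shut) to 1.0 (fully open); "gripper_force": force on a finger pad.
Only numpy, scipy, OpenCV 4.12 (cv2) and the standard library are available. Lean on these libraries where they do the work, as an engineer would, in place of code of your own. Each camera call takes 0.05 s, during which the arm holds its last target. There are 200 camera calls.

### The job

Swivel and tilt the bench spot lamp so that its barrel points straight at the middle of the Petri dish with the snail shell, and let go of it. Leave the dish and the other things on the bench where they stand.

Things in the scene. Friction and masses are not known exactly. Their poses are not given: they have to be found in the camera images.
- lamp_swivel (a joint): Swivel of the bench spot lamp's fork about the upright axis of its round foot, rad, range -2.3 to 2.3; grows anticlockwise seen from above. Stiff (0.14 N m of friction): it stays where it is left.
- lamp_tilt (a joint): Tilt of the lamp head about the level pin through the fork's two arms, rad, range -0.2 to 1.05; 0 = beam level, grows as the beam points further down (and the ball at the rear goes up). Stiff (0.14 N m of friction): it stays where it is left.
- lamp_stand: White round foot (116 mm across) and post of the lamp, fixed to the bench. Origin: centre of the foot's underside, on the swivel axis. Its -x axis is the way the beam points at swivel 0.
- lamp_pivot (a point): Point where the swivel axis (upright) and the tilt axis (level) cross, on the barrel's centre line, 180 mm above the bench. The fork's arms, 88 mm over all (104 mm with the pin's black caps), stand either side of it and reach 13 mm above it.
- lamp_front (a point): Centre of the lens at the front of the lamp head, 66 mm ahead of the pivot; its -x axis is the beam direction (the barrel's centre line, away from the ball). The head is a white barrel 48 mm across with a black lens ring 58 mm across and dark cooling fins 56 mm across, which end 45 mm behind the pivot.
- lamp_ball (a point): Centre of the black ball handle, 30 mm across, at the rear end of the lamp head, on the barrel's centre line 105 mm behind the pivot, on a steel stem 10 mm thick. The line from ball to pivot to lens is the beam.
- petri_dish: Low open glass Petri dish, 92 mm across, 16 mm high, with white paper and a brown snail shell in it, standing loose on the bench 0.12 to 0.27 m from the lamp's axis, left or right of the lamp. Origin: centre of its underside, z up.
- beaker: Empty glass beaker, 68 mm across, 90 mm high, loose, on the other side of the lamp. Origin: centre of its underside.
- slide_box: White slide box, 90 x 170 x 26 mm (31 mm with the glass slides standing in it), loose. Origin: centre of its underside.
- tube_rack: Wooden rack 60 x 170 mm, 79 mm high, with three capped test tubes up to 129 mm high, loose. Origin: centre of its underside.
Mind the look-alikes: they are no part of the job. Of the things like the lamp_stand, leave any that is brown, pink or red; of the rest the larger one is meant.

How it is judged:
By the outcome, as a careful person would: the job done as asked, in the order asked, and still so for the second after the job is handed in, with the robot touching nothing.
It also fails if it takes over 42 s, if anything falls off the work surface, if the arm or the gripper's body presses on something with over 40 N, if the wrist force passes 120 N, or if a joint passes its speed limit or range.

## Working session

There is one attempt and no reset: what is moved stays moved. The work goes in short steps, Python scripts to look and compute and a tool call to move; the robot and the scene stay as the last step left them, time stands still between calls to the robot, and variables do not carry over. Pictures are saved under pics/ and viewed, at most 10 in all, crops included, and the job is handed in when it is done.

Besides the shell and the picture viewer there is one more tool, called after "Call:" by a JSON object that holds its "name" and its "arguments". jog_arm: Moves the arm, as the interface text tells. Its arguments: {"type":"object","properties":{"rows":{"type":"array","items":{"type":"array"}},"newtons":{"type":"number"}},"required":["rows"]}

```bash
mkdir -p pics; cat > h.py <<'E'
import numpy as np, cv2
from cell import arm
def pts(d):
    h,w=d["depth"].shape; v,u=np.mgrid[:h,:w]; z=d["depth"]
    P=np.stack([(u-d["cx"])/d["fx"]*z,(v-d["cy"])/d["fy"]*z,z],-1)
    R=cv2.Rodrigues(np.array(d["rvec"],float))[0]
    return (P-np.array(d["tvec"]).ravel())@R   # R^T (P-t)
def save(n,img): cv2.imwrite("pics/"+n,img[...,::-1])
E
python3 - <<'E'
from h import *
import pickle
for n in("scene","side"):
    d=arm.get_image(n); save(n+"0.png",d["img"]); pickle.dump(d,open(n+".pkl","wb"))
    R=cv2.Rodrigues(np.array(d["rvec"],float))[0]; print(n,-R.T@np.array(d["tvec"]).ravel(),R[2],d["fx"],(d["depth"]>0).mean())
E
```

```text
scene [ 1.04381107 -0.64013334  0.90934831] [-0.45621545  0.60442544 -0.65309827] 594.5049928545377 0.9959537760416667
side [-0.01211851 -0.82204922  0.70339332] [ 0.42695864  0.75866446 -0.49207169] 508.66858173360845 0.995927734375
```

View pics/scene0.png

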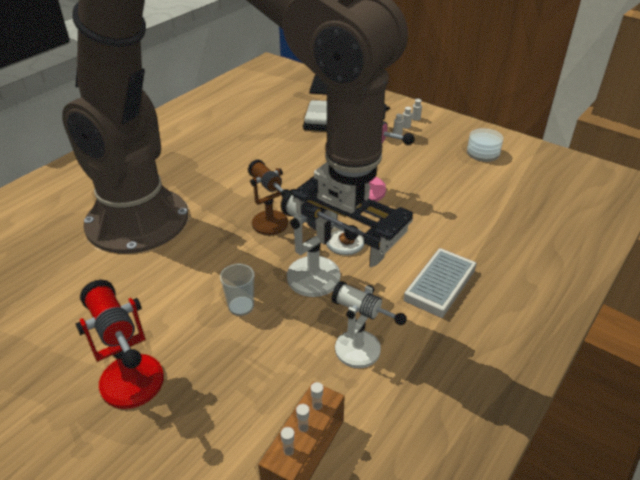

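View pics/side0.png

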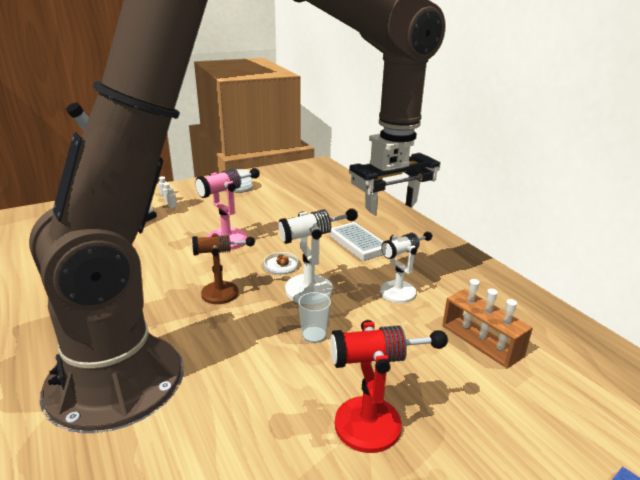

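Candidates (side view): white lamp A with foot at (310,288), white lamp B at (400,291), red at (368,422), brown at (220,292), pink at (226,238). The coloured ones are excluded. A looks larger than B, so I expect A. I'll confirm that with a crop and measured sizes.

```bash
python3 - <<'E'
from h import *
import pickle
d=pickle.load(open("side.pkl","rb")); save("crop.png",cv2.resize(d["img"][190:320,250:450],None,fx=4,fy=4,interpolation=cv2.INTER_CUBIC)[:600])
W=pts(d); g=d["img"].astype(int)
sat=g.max(-1)-g.min(-1); wh=(sat<35)&(g.min(-1)>130)
def box(u0,u1,v0,v1,m=None):
    s=np.zeros(wh.shape,bool); s[v0:v1,u0:u1]=1
    return s if m is None else s&m
def circ(P):
    A=np.c_[2*P[:,:2],np.ones(len(P))]; s=np.linalg.lstsq(A,(P[:,:2]**2).sum(1),rcond=None)[0]
    return s[:2],np.sqrt(s[2]+s[:2]@s[:2])
for n,b in(("footA",(280,340,265,305)),("footB",(375,420,275,305))):
    m=box(*b,wh)&(W[...,2]<.03)&(W[...,2]>.004); P=W[m]
    c,r=cv2.minEnclosingCircle(P[:,:2].astype(np.float32)); print(n,m.sum(),c,r,P[:,2].mean(),np.percentile(P,[2,98],axis=0))
m=box(255,303,248,280)&(W[...,2]<.03)&(W[...,2]>.004);P=W[m];c=cv2.minEnclosingCircle(P[:,:2].astype(np.float32));print("dish",m.sum(),c)
m=box(344,360,205,224,(g.max(-1)<70)&(W[...,2]>.1)); P=W[m]; print("ball",m.sum(),np.median(P,0)); 
m=box(275,335,205,245,wh&(W[...,2]>.13)); P=W[m]; print("barrel",m.sum(),P.mean(0),P.min(0),P.max(0))
for p in [(352,214),(316,228),(285,232),(320,222),(300,225),(281,262),(314,300),(355,238),(340,240),(485,320)]: print(p,W[p[1],p[0]].round(4))
d=pickle.load(open("scene.pkl","rb"));W=pts(d)
for p in [(400,319),(292,203),(345,243),(239,270),(440,280),(300,430)]: print("scene",p,W[p[1],p[0]].round(4))
E
```

```text
footA 746 (0.4735807776451111, 0.12534651160240173) 0.0872310996055603 0.01628406994559226 [[0.41441889 0.04725664 0.00571365]
 [0.51775752 0.1904886  0.02581255]]
footB 537 (0.6581332087516785, -0.01831345446407795) 0.04306216910481453 0.012532238760570052 [[ 0.61880659 -0.05555416  0.00504236]
 [ 0.69343534  0.01801938  0.02675991]]
dish 444 ((0.46360164880752563, 0.19759437441825867), 0.08205080777406693)
ball 101 [0.56771567 0.07137983 0.19326197]
barrel 559 [0.44611356 0.08640063 0.19037644] [-0.01211851 -0.82204922  0.15209972] [0.5314862  0.14754416 0.70339332]
(352, 214) [0.5677 0.0673 0.1955]
(316, 228) [0.4646 0.0506 0.1909]
(285, 232) [0.4027 0.079  0.1822]
(320, 222) [0.4857 0.0708 0.1918]
(300, 225) [0.4407 0.0812 0.1898]
(281, 262) [0.452  0.2144 0.019 ]
(314, 300) [ 0.4172 -0.0321  0.0654]
(355, 238) [0.6849 0.2252 0.0279]
(340, 240) [0.6576 0.2602 0.0112]
(485, 320) [ 0.6833 -0.2663  0.0774]
scene (400, 319) [ 0.7419 -0.0108  0.1419]
scene (292, 203) [0.4299 0.0854 0.1925]
scene (345, 243) [0.4734 0.215  0.0186]
scene (239, 270) [ 0.3834 -0.0358  0.0746]
scene (440, 280) [0.7088 0.2264 0.0286]
scene (300, 430) [ 0.7127 -0.2537  0.0846]
```

View pics/crop.png

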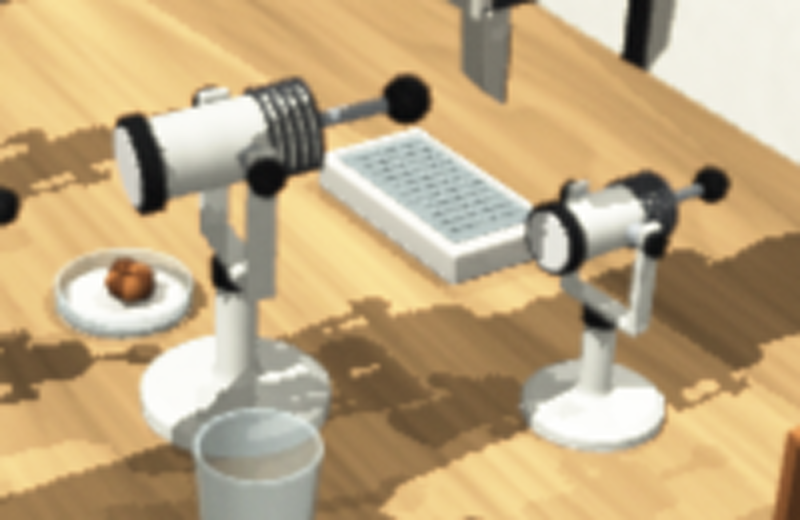

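Lamp A (crop centre (235,300)) is clearly the larger white lamp, with its lens facing left and its ball at (408,98). Lamp B on the right is the smaller look-alike. The dish with the shell is at (128,285). Next I'll refine the positions.

```bash
cat >> h.py <<'E'
from scipy.optimize import least_squares
def ray(d,u,v):
    R=cv2.Rodrigues(np.array(d["rvec"],float))[0]
    return -R.T@np.array(d["tvec"]).ravel(), R.T@np.array([(u-d["cx"])/d["fx"],(v-d["cy"])/d["fy"],1.])
def onz(d,u,v,z):
    o,r=ray(d,u,v); return o+r*(z-o[2])/r[2]
def fitc(P,r):  # robust circle of known radius on edge points
    s=least_squares(lambda c:np.hypot(*(P[:,:2]-c).T)-r,P[:,:2].mean(0),loss="soft_l1",f_scale=.002); return s.x,np.median(abs(s.fun))
def sat(img):
    g=img.astype(int); return g.max(-1)-g.min(-1)
def hull(d,u0,u1,v0,v1,thr,z,r):
    m=(sat(d["img"])<thr).astype(np.uint8); M=np.zeros_like(m); M[v0:v1,u0:u1]=m[v0:v1,u0:u1]
    M=cv2.morphologyEx(M,cv2.MORPH_OPEN,np.ones((3,3)))
    c=max(cv2.findContours(M,0,1)[0],key=cv2.contourArea)[:,0]
    h=cv2.convexHull(c)[:,0]
    P=np.array([onz(d,a,b,z) for a,b in h]); return fitc(P,r),len(h),(c.min(0),c.max(0))
E
python3 - <<'E'
from h import *
import pickle
d=pickle.load(open("side.pkl","rb")); W=pts(d); g=d["img"]
for t in(40,55,70): print("dish",hull(d,256,304,249,282,t,.012,.046))
# foot by depth
c=np.array([.466,.085])
for _ in range(4):
    m=(np.hypot(W[...,0]-c[0],W[...,1]-c[1])<.068)&(W[...,2]>.006)&(W[...,2]<.035)&(sat(g)<60); P=W[m]
    far=np.hypot(*(P[:,:2]-c).T); c=(P[:,:2].min(0)+P[:,:2].max(0))/2; 
    print("foot",m.sum(),c,P[:,:2].min(0),P[:,:2].max(0),np.percentile(P[:,2],[10,50,90]))
# post: white points .05<z<.1
m=(np.hypot(W[...,0]-.466,W[...,1]-.085)<.05)&(W[...,2]>.045)&(W[...,2]<.085)&(sat(g)<60)
P=W[m];print("post",m.sum(),P.mean(0),P.min(0),P.max(0))
k=(g.max(-1)<75).astype(np.uint8); M=np.zeros_like(k); M[203:226,341:362]=k[203:226,341:362]
n,l,s,ce=cv2.connectedComponentsWithStats(M); i=1+s[1:,4].argmax(); print(s[i],ce[i])
o,r=ray(d,*ce[i]); u=r/np.linalg.norm(r); u0,v0=ce[i].round().astype(int); D=np.median(d["depth"][v0-2:v0+3,u0-2:u0+3]); print("ball",o+r*D+u*.015)
st=arm.observe(); print(st["position"],cv2.Rodrigues(np.array(st["ee_rot"]))[0].round(3),st["joints"])
E
```

```text
dish ((array([0.45292295, 0.21553127]), np.float64(0.00213539708507178)), 15, (array([264, 256], dtype=int32), array([297, 273], dtype=int32)))
dish ((array([0.45466565, 0.22022357]), np.float64(0.006779203920606755)), 20, (array([264, 252], dtype=int32), array([298, 274], dtype=int32)))
dish ((array([0.45307077, 0.21848905]), np.float64(0.005684504452088852)), 21, (array([263, 252], dtype=int32), array([298, 274], dtype=int32)))
foot 777 [0.46963037 0.09239755] [0.41187572 0.04006364] [0.52738501 0.14473145] [0.01210167 0.01733295 0.02132062]
foot 777 [0.46963037 0.09239755] [0.41187572 0.04006364] [0.52738501 0.14473145] [0.01210167 0.01733295 0.02132062]
foot 777 [0.46963037 0.09239755] [0.41187572 0.04006364] [0.52738501 0.14473145] [0.01210167 0.01733295 0.02132062]
foot 777 [0.46963037 0.09239755] [0.41187572 0.04006364] [0.52738501 0.14473145] [0.01210167 0.01733295 0.02132062]
post 135 [0.46498436 0.08564153 0.06401787] [0.45676475 0.07898423 0.04519959] [0.48143549 0.09973262 0.08409778]
[346 209  11  12 101] [351.14851485 214.45544554]
ball [0.5741557  0.08071025 0.18719388]
[ 6.24539212e-01 -8.73327552e-05  2.26036543e-01] [[ 0.     1.    -0.001]
 [ 1.    -0.    -0.   ]
 [-0.    -0.001 -1.   ]] [-0.1025937   0.43513213  0.02500738  1.57400733 -0.01156911  1.1340073
 -0.0751068 ]
```

Call:
{"name": "jog_arm", "arguments": {"rows": [[[-5, 8, 1], [0, 0, 10], 0.65], [[-5, 8, 1], [0, 0, 20], 0.65], [[-5, 8, 1], [0, 0, 30], 0.65], [[-5, 8, 1], [0, 0, 40], 0.65], [[-5, 8, 1], [0, 0, 50], 0.65], [[-5, 8, 1], [0, 0, 60], 0.65], [[-5, 8, 1], [0, 0, 70], 0.65], [[-5, 8, 1], [0, 0, 80], 0.65]], "newtons": 8}}

```text
clock: 1.1
position: [0.5747, 0.0799, 0.2363]
ee_rot: [-0.265, -3.13, 0.0]
force: [-0.3, -0.4, 0.1]
width: 0.65
gripper_force: 0.0
```

```bash
python3 - <<'E'
from h import *
import pickle
st=arm.observe(); pickle.dump(st,open("st.pkl","wb")); d=arm.get_image("wrist"); pickle.dump(d,open("w.pkl","wb"))
a=arm.get_image("scene"); pickle.dump(a,open("scene.pkl","wb"))
print(st["position"],st["joints"],st["width"])
save("w1.png",np.hstack([d["img"],a["img"]])[:, :][::1,::1] if 0 else cv2.resize(np.hstack([d["img"],a["img"][:, :]]),(800,300)))
E
```

```text
[0.57472348 0.07986711 0.23632233] [-0.01677618  0.37621665 -0.29246341  1.65195317  0.11721825  1.13154592
  1.06197701] 0.6499285922014142
```

View pics/w1.png

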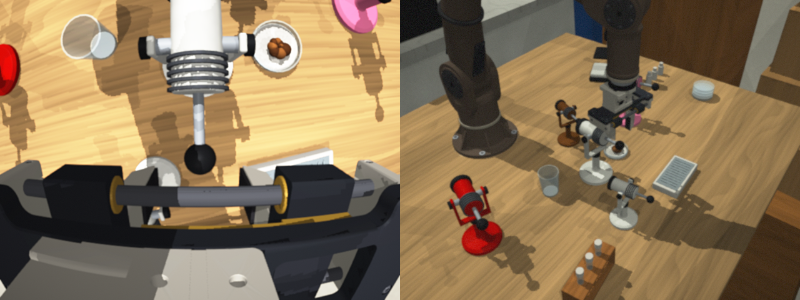

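The wrist view shows the ball at full-size pixel (322,253), the pin caps at about (229,77) and (398,69), and the dish at about (443,75). I'll cast these rays.

```bash
cat >> h.py <<'E'
def wray(d,st,u,v):
    x,y=(u-d["cx"]),(v-d["cy"]); r=np.hypot(x,y); th=r/d["fx"]
    c=np.array([x/r*np.sin(th),y/r*np.sin(th),np.cos(th)]); M=np.array(d["mount"])
    R=cv2.Rodrigues(np.array(st["ee_rot"],float))[0]; t=np.array(st["position"])
    return R@M[:3,3]+t, R@M[:3,:3]@c
def wz(d,st,u,v,z):
    o,r=wray(d,st,u,v); return o+r*(z-o[2])/r[2]
E
python3 - <<'E'
from h import *
import pickle
d=pickle.load(open("w.pkl","rb")); st=pickle.load(open("st.pkl","rb")); g=d["img"]
print(np.array(d["mount"]).round(3),d["fx"],d["cx"],d["cy"])
k=(g.max(-1)<60).astype(np.uint8)
def comp(u0,u1,v0,v1):
    M=np.zeros_like(k); M[v0:v1,u0:u1]=k[v0:v1,u0:u1]
    n,l,s,ce=cv2.connectedComponentsWithStats(M); i=1+s[1:,4].argmax(); return s[i],ce[i]
s,b=comp(285,360,225,285); print("ball",s,b,wz(d,st,*b,.187))
for bx in((215,243,55,100),(385,412,48,92)):
    s,c=comp(*bx); print("cap",s,c,wz(d,st,*c,.18))
# dish: circle of low-sat around (443,75)
M=np.zeros_like(k); m=(sat(g)<60); M[25:125,408:490]=m[25:125,408:490]
M=cv2.morphologyEx(M,cv2.MORPH_OPEN,np.ones((3,3)))
c=max(cv2.findContours(M,0,1)[0],key=cv2.contourArea)[:,0]; 
c=c[c[:,0]>415]; h=cv2.convexHull(c)[:,0]; print(c.min(0),c.max(0))
for z in(.008,.016):
    P=np.array([wz(d,st,*p,z) for p in h]); print("dish",z,fitc(P,.046)); print(P[:,:2].min(0),P[:,:2].max(0))
save("crop2.png",cv2.resize(g[10:310,180:500],(640,600)))
E
```

```text
[[-0.    -0.968 -0.253  0.067]
 [ 1.    -0.001  0.002 -0.001]
 [-0.002 -0.253  0.968 -0.159]
 [ 0.     0.     0.     1.   ]] 371.64829954431775 317.49692005001486 231.97995380222474
ball [ 295  231   50   48 1904] [319.64285714 254.1612395 ] [0.57529835 0.0807618  0.187     ]
cap [221  59  20  36 439] [228.35079727  77.31890661] [0.46341391 0.04612409 0.18      ]
cap [391  55  17  36 388] [401.0257732  72.5257732] [0.4776091  0.14531547 0.18      ]
[416  32] [482 115]
dish 0.008 (array([0.45765878, 0.23703901]), np.float64(0.0010205528615301503))
[0.41083456 0.19919666] [0.50454481 0.28339305]
dish 0.016 (array([0.45894814, 0.23320016]), np.float64(0.0004900276888975819))
[0.41284895 0.19695193] [0.50462276 0.27940848]
```

View pics/crop2.png

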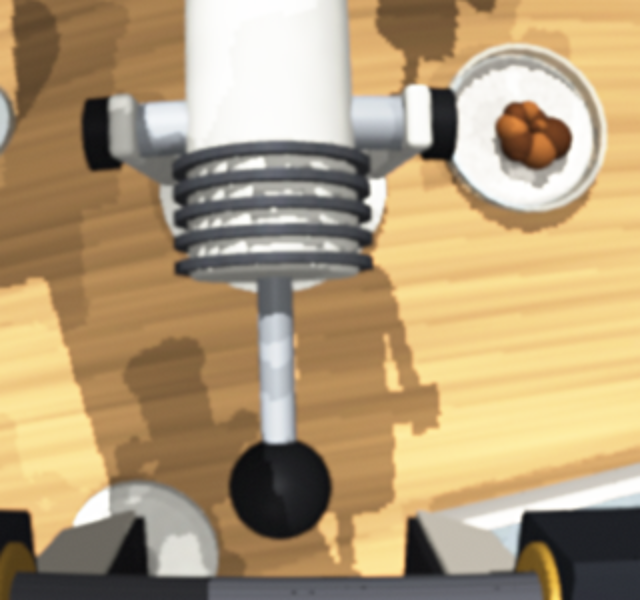

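The crop confirms the grasp setup: the ball at (280,488) is centred between the fingers, and the whole dish is visible at about (528,128). The side and wrist estimates of the dish disagree by about 15 mm, so I'll cross-check.

```bash
python3 - <<'E'
from h import *
import pickle
w=pickle.load(open("w.pkl","rb")); st=pickle.load(open("st.pkl","rb")); a=pickle.load(open("side.pkl","rb")); s=pickle.load(open("scene.pkl","rb"))
def brown(d,u0,u1,v0,v1):
    g=d["img"].astype(int); m=(g[...,0]-g[...,2]>50)&(g[...,0]<200)&(g[...,1]<120); m2=np.zeros(m.shape,bool); m2[v0:v1,u0:u1]=m[v0:v1,u0:u1]
    v,u=np.nonzero(m2); return u.mean(),v.mean(),len(u)
b=brown(w,425,470,55,100); print("w shell",b,wz(w,st,b[0],b[1],.018))
b=brown(a,270,295,254,270); print("side shell",b,onz(a,b[0],b[1],.018),onz(a,281,263.5,.012))
print(onz(a,264,264,.016),onz(a,298,264,.016),onz(a,281,275,.003),onz(a,281,253,.016))
b=brown(s,330,365,225,260); print("scene shell",b,onz(s,b[0],b[1],.018))
P=pts(s); Q=pts(a)
print(P[238:252:4,335:360:6].round(3)); 
save("crop3.png",np.hstack([cv2.resize(s["img"][210:285,290:390],(400,300)),cv2.resize(a["img"][235:310,250:350],(400,300))]))
E
```

```text
w shell (np.float64(446.0508474576271), np.float64(76.95056497175142), 708) [0.4635389  0.23453156 0.018     ]
side shell (np.float64(281.77777777777777), np.float64(259.34722222222223), 72) [0.46021911 0.22723477 0.018     ] [0.45362905 0.21812917 0.012     ]
[0.41076817 0.22979707 0.016     ] [0.48909711 0.18984605 0.016     ] [0.43597834 0.18041573 0.003     ] [0.47377563 0.26147955 0.016     ]
scene shell (np.float64(344.30973451327435), np.float64(250.1504424778761), 113) [0.48584048 0.19442572 0.018     ]
[[[0.435 0.23  0.003]
  [0.462 0.215 0.028]
  [0.576 0.067 0.188]
  [0.587 0.071 0.19 ]
  [0.479 0.264 0.003]]

 [[0.443 0.219 0.003]
  [0.465 0.212 0.019]
  [0.476 0.22  0.019]
  [0.483 0.234 0.013]
  [0.486 0.254 0.001]]

 [[0.449 0.21  0.   ]
  [0.465 0.212 0.007]
  [0.473 0.224 0.003]
  [0.485 0.232 0.003]
  [0.505 0.225 0.019]]

 [[0.467 0.184 0.016]
  [0.477 0.195 0.013]
  [0.49  0.2   0.017]
  [0.497 0.213 0.011]
  [0.504 0.228 0.004]]]
```

View pics/crop3.png

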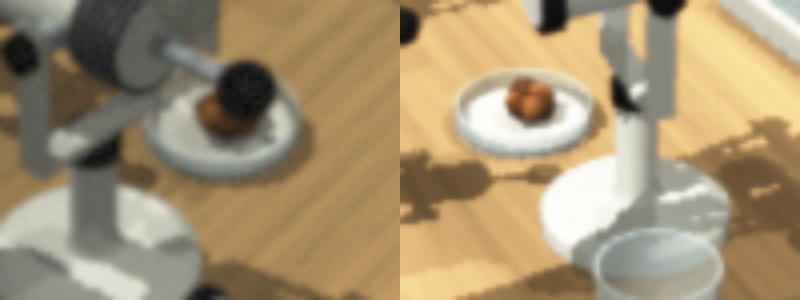

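Call:
{"name": "jog_arm", "arguments": {"rows": [[[0, 0.1, -4], [0, 0, 2], 0.65], [[0, 0.1, -6.8], [0, 0, 2], 0.65], [[0, 0.1, -6.8], [0, 0, 2], 0.65], [[0, 0.1, -6.8], [0, 0, 2], 0.2], [[0, 0.1, -6.8], [0, 0, 2], 0.2], [[0, 0.1, -6.8], [0, 0, 2], 0.2], [[0, 0.1, -6.8], [0, 0, 2], 0.2], [[0, 0.1, -6.8], [0, 0, 2], 0.2]], "newtons": 8}}

```text
clock: 2.2
position: [0.5754, 0.0811, 0.1692]
ee_rot: [0.219, 3.133, 0.001]
force: [0.9, 0.8, 1.4]
width: 0.314
gripper_force: 8.0
```

```bash
cat > path.py <<'E'
import numpy as np
P=np.array([.4705,.0945,.18]); D=np.array([.457,.229,.008])
f=D-P; s1=np.degrees(np.arctan2(-f[1],-f[0])); t1=np.degrees(np.arctan2(-f[2],np.hypot(*f[:2])))
s0=-7.5; t0=4.
q=lambda s,t:.105*np.array([np.cos(t)*np.cos(s),np.cos(t)*np.sin(s),np.sin(t)])*100
r=np.radians
print(s1,t1)
for k in range(1,17):
    a=k/16; print(k,(q(r(s0+a*(s1-s0)),r(t0+a*(t1-t0)))-q(r(s0),r(t0))).round(1), round(a*(s1-s0),1))
E
python3 path.py
```

```text
-84.26831897993655 51.835986649377766
1 [-0.2 -0.9  0.5] -4.8
2 [-0.5 -1.7  1.1] -9.6
3 [-0.9 -2.4  1.6] -14.4
4 [-1.4 -3.2  2.2] -19.2
5 [-1.9 -3.8  2.7] -24.0
6 [-2.5 -4.4  3.2] -28.8
7 [-3.2 -4.9  3.7] -33.6
8 [-3.9 -5.3  4.2] -38.4
9 [-4.7 -5.6  4.7] -43.2
10 [-5.4 -5.8  5.1] -48.0
11 [-6.2 -5.9  5.6] -52.8
12 [-7.  -5.9  6. ] -57.6
13 [-7.7 -5.9  6.4] -62.4
14 [-8.5 -5.7  6.8] -67.2
15 [-9.1 -5.4  7.2] -72.0
16 [-9.7 -5.1  7.5] -76.8
```

Call:
{"name": "jog_arm", "arguments": {"rows": [[[-0.2, -0.9, 0.5], [0, 0, -4.8], 0.2], [[-0.5, -1.7, 1.1], [0, 0, -9.6], 0.2], [[-0.9, -2.4, 1.6], [0, 0, -14.4], 0.2], [[-1.4, -3.2, 2.2], [0, 0, -19.2], 0.2], [[-1.9, -3.8, 2.7], [0, 0, -24], 0.2], [[-2.5, -4.4, 3.2], [0, 0, -28.8], 0.2], [[-3.2, -4.9, 3.7], [0, 0, -33.6], 0.2], [[-3.9, -5.3, 4.2], [0, 0, -38.4], 0.2]], "newtons": 10}}

```text
clock: 3.2
position: [0.5354, 0.0285, 0.2105]
ee_rot: [-1.24, -2.885, -0.001]
force: [0.1, 2.5, -3.5]
width: 0.319
gripper_force: 10.0
```

Small forces and the grip held, so I'll continue with the second half (differences from point 8).

Call:
{"name": "jog_arm", "arguments": {"rows": [[[-0.8, -0.3, 0.5], [0, 0, -4.8], 0.2], [[-1.5, -0.5, 0.9], [0, 0, -9.6], 0.2], [[-2.3, -0.6, 1.4], [0, 0, -14.4], 0.2], [[-3.1, -0.6, 1.8], [0, 0, -19.2], 0.2], [[-3.8, -0.6, 2.2], [0, 0, -24], 0.2], [[-4.6, -0.4, 2.6], [0, 0, -28.8], 0.2], [[-5.2, -0.1, 3.0], [0, 0, -33.6], 0.2], [[-5.8, 0.2, 3.3], [0, 0, -38.4], 0.2]]}}

```text
clock: 4.2
position: [0.4779, 0.0303, 0.2437]
ee_rot: [2.121, 2.317, 0.0]
force: [3.1, 2.2, -4.7]
width: 0.32
gripper_force: 10.0
```

```bash
python3 - <<'E'
from h import *
import pickle
L=[]
for n in("scene","side"):
    d=arm.get_image(n); pickle.dump(d,open(n+"2.pkl","wb")); L.append(d["img"])
save("m2.png",np.hstack([cv2.resize(L[0][150:330,240:440],(400,360)),cv2.resize(L[1][160:340,220:420],(400,360))]))
E
```

```text
(no output)
```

View pics/m2.png

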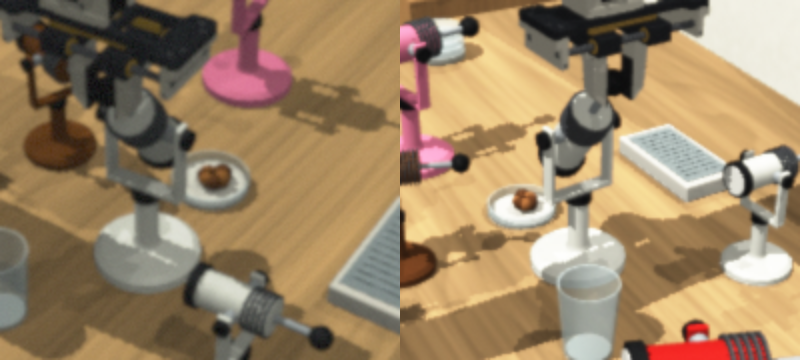

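The head now tilts down toward the dish: dish at (213,180) in the left crop and (522,205) in the right, ball between the fingers. I'll release, lift away and look from above.

Call:
{"name": "jog_arm", "arguments": {"rows": [[[0, 0, 0], [0, 0, 0], 0.65], [[0, 0, 0], [0, 0, 0], 0.65], [[0, 0, 0], [0, 0, 0], 0.65], [[0, 0, 4], [0, 0, 0], 0.65], [[0, 0, 8], [0, 0, 0], 0.65], [[0, 5, 14], [0, 0, 0], 0.65], [[0, 8, 18], [0, 0, 0], 0.65], [[0, 8, 18], [0, 0, 0], 0.65]]}}

```text
clock: 5.3
position: [0.4789, 0.1136, 0.4272]
ee_rot: [2.111, 2.324, 0.009]
force: [-0.4, -0.6, -0.4]
width: 0.653
gripper_force: 0.0
```

```bash
python3 - <<'E'
from h import *
import pickle
st=arm.observe(); L=[]
for n in("wrist","scene","side"):
    d=arm.get_image(n); pickle.dump((d,st),open(n+"3.pkl","wb")); L.append(d["img"])
print(st["position"],st["dq"])
a=cv2.resize(L[1][150:330,240:440],(320,288)); b=cv2.resize(L[2][160:340,220:420],(320,288))
save("m3.png",np.hstack([cv2.resize(L[0],(480,360)),cv2.resize(np.vstack([a,b]),(320,576))[:360]]) if 0 else np.vstack([L[0]])) 
E
```

```text
[0.47889687 0.11355867 0.42723618] [ 0.00870461  0.02363672  0.04444337  0.05087887  0.0218187  -0.00117588
  0.00334901]
```

View pics/m3.png

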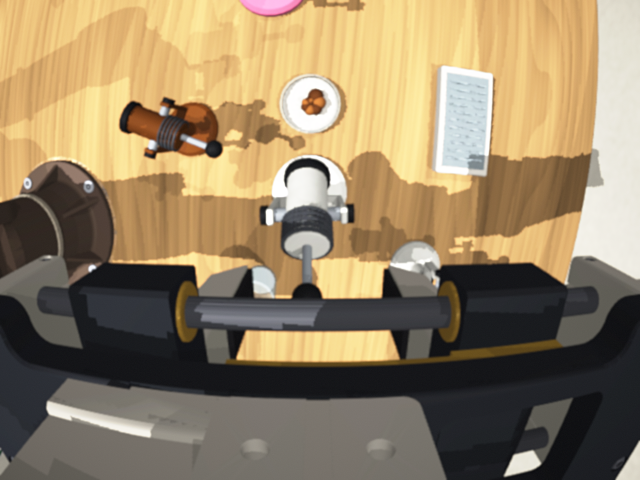

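The wrist view shows the dish at (310,103), pin caps at (266,214) and (349,213), and the ball half hidden at (307,292). I'll back off 5 cm in y to expose the ball, then measure.

Call:
{"name": "jog_arm", "arguments": {"rows": [[[0, -5, 0], [0, 0, 0], 0.65], [[0, -5, 0], [0, 0, 0], 0.65], [[0, -5, 0], [0, 0, 0], 0.65], [[0, -5, 0], [0, 0, 0], 0.65]]}}

```text
clock: 5.95
position: [0.4778, 0.0604, 0.4232]
ee_rot: [-2.117, -2.32, 0.001]
force: [-0.7, -0.3, 0.5]
width: 0.649
gripper_force: 0.0
```

```bash
cat > meas.py <<'E'
from h import *
import pickle,sys
st=arm.observe(); d=arm.get_image("wrist"); sc=arm.get_image("scene"); sd=arm.get_image("side"); pickle.dump((st,d,sc,sd),open("m.pkl","wb"))
g=d["img"]; print(st["position"],abs(np.array(st["dq"])).max())
def proj(p):  # world -> fisheye pixel
    R=cv2.Rodrigues(np.array(st["ee_rot"],float))[0]; M=np.array(d["mount"])
    c=M[:3,:3].T@(R.T@(np.array(p)-st["position"])-M[:3,3]); th=np.arctan2(np.hypot(c[0],c[1]),c[2]); k=d["fx"]*th/np.hypot(c[0],c[1])
    return np.array([d["cx"]+k*c[0],d["cy"]+k*c[1]])
def comp(mask,p,w):
    u,v=np.round(p).astype(int); M=np.zeros(mask.shape,np.uint8); M[max(v-w,0):v+w,u-w:u+w]=mask[max(v-w,0):v+w,u-w:u+w]
    n,l,s,ce=cv2.connectedComponentsWithStats(M); i=1+s[1:,4].argmax(); return l==i,s[i],ce[i]
dark=g.max(-1)<60
for n,p in(("ball",[.477,.030,.2626]),("capL",[.4205,.09,.18]),("capR",[.5205,.099,.18])):
    q=proj(p); m,s,c=comp(dark,q,22 if n=="ball" else 14); print(n,q.round(),s,c.round(1),wz(d,st,*c,p[2]))
q=proj([.457,.229,.01]); m,s,c=comp(cv2.morphologyEx((sat(g)<60).astype(np.uint8),cv2.MORPH_OPEN,np.ones((3,3))),q,42)
h=cv2.convexHull(max(cv2.findContours(m.astype(np.uint8),0,1)[0],key=cv2.contourArea))[:,0]
P=np.array([wz(d,st,*x,.014) for x in h]); print("dish",q.round(),s,fitc(P,.046),np.ptp(P,axis=0))
for nm,(c,b) in {"scene":(sc,None),"side":(sd,None)}.items():
    R=cv2.Rodrigues(np.array(c["rvec"],float))[0]
    for p in([.477,.030,.2626],[.457,.229,.01]):
        x=R@np.array(p)+np.array(c["tvec"]).ravel(); print(nm,"proj",(c["fx"]*x[0]/x[2]+c["cx"]).round(1),(c["fy"]*x[1]/x[2]+c["cy"]).round(1))
a=cv2.resize(sc["img"][150:330,240:440],(400,360)); b=cv2.resize(sd["img"][160:340,220:420],(400,360)); save(sys.argv[1],np.hstack([a,b]))
E
python3 meas.py m4.png
```

```text
[0.4777932  0.06043524 0.42315884] 0.007821697274234773
ball [313. 248.] [299 230  31  32 762] [314.  245.4] [0.47730121 0.03215861 0.2626    ]
capL [267. 168.] [266 159   5  18  76] [267.9 168. ] [0.42103364 0.0900559  0.18      ]
capR [360. 168.] [355 157   7  18  92] [358.9 165.3] [0.51908805 0.10181192 0.18      ]
dish [314.  72.] [ 285   40   62   59 2476] (array([0.45886887, 0.23364492]), np.float64(0.0005912928280887159)) [9.28380758e-02 9.29287053e-02 1.11022302e-16]
scene proj 291.8 196.3
scene proj 342.6 239.9
side proj 326.3 200.5
side proj 280.4 261.9
```

View pics/m4.png

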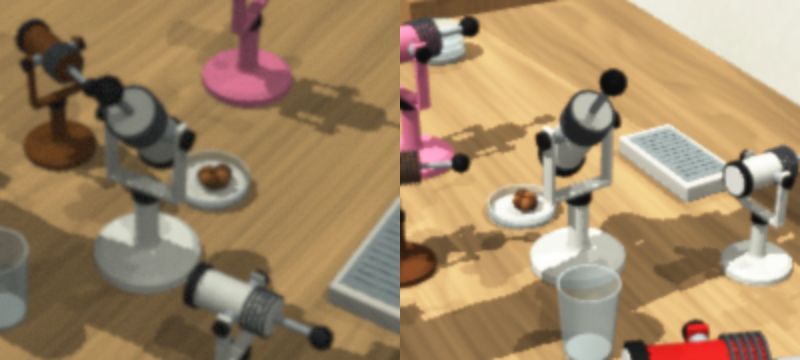

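The lamp and dish are unoccluded, and the lamp stayed where I left it. The wrist fit puts the dish at about (0.460, 0.234), while the beam currently meets the bench at about (0.455, 0.227). I'll regrasp and correct by about (-2.6, -2.4, -1.5) mm at the ball.

Call:
{"name": "jog_arm", "arguments": {"rows": [[[0, -3, -5], [0, 0, 0], 0.65], [[0, -3, -11], [0, 0, 0], 0.65], [[0, -3, -16], [0, 0, 0], 0.65], [[0, -3, -18], [0, 0, 0], 0.65], [[0, -3, -18], [0, 0, 0], 0.65], [[0, -3, -18], [0, 0, 0], 0.2], [[0, -3, -18], [0, 0, 0], 0.2], [[0, -3, -18], [0, 0, 0], 0.2]], "newtons": 15}}

```text
clock: 7.1
position: [0.4785, 0.0301, 0.2446]
ee_rot: [2.118, 2.319, 0.002]
force: [-0.2, -0.1, 0.6]
width: 0.373
gripper_force: 0.0
```

Call:
{"name": "jog_arm", "arguments": {"rows": [[[0, 0, 0], [0, 0, 0], 0.2], [[0, 0, 0], [0, 0, 0], 0.2], [[-0.15, -0.15, -0.1], [0, 0, -1], 0.2], [[-0.25, -0.3, -0.2], [0, 0, -2], 0.2], [[-0.25, -0.3, -0.2], [0, 0, -2], 0.2], [[-0.25, -0.3, -0.2], [0, 0, -2], 0.2]]}}

```text
clock: 7.85
position: [0.4758, 0.0267, 0.2418]
ee_rot: [2.159, 2.282, 0.0]
force: [2.4, -2.4, 3.5]
width: 0.314
gripper_force: 15.0
```

Call:
{"name": "jog_arm", "arguments": {"rows": [[[0, 0, 0], [0, 0, 0], 0.65], [[0, 0, 0], [0, 0, 0], 0.65], [[0, 0, 0], [0, 0, 0], 0.65], [[0, 0, 5], [0, 0, 0], 0.65], [[0, 0, 10], [0, 0, 0], 0.65], [[0.2, 3.4, 15], [0, 0, 2], 0.65], [[0.2, 3.4, 18], [0, 0, 2], 0.65], [[0.2, 3.4, 18], [0, 0, 2], 0.65]]}}

```text
clock: 8.85
position: [0.4782, 0.0616, 0.4238]
ee_rot: [2.116, 2.319, 0.005]
force: [0.6, -1.0, -0.4]
width: 0.651
gripper_force: 0.0
```

Call:
{"name": "jog_arm", "arguments": {"rows": [[[0, 0, 0], [0, 0, 0], 0.65], [[0, 0, 0], [0, 0, 0], 0.65], [[0, 0, 0], [0, 0, 0], 0.65]]}}

```text
clock: 9.22
position: [0.4772, 0.0607, 0.4209]
ee_rot: [-2.118, -2.319, 0.002]
force: [0.3, -0.5, 0.6]
width: 0.652
gripper_force: 0.0
```

```bash
python3 meas.py m5.png; python3 - <<'E'
from h import *
import pickle
st,d,sc,sd=pickle.load(open("m.pkl","rb"))
def ballpix(c,u,v,w):
    k=(c["img"].max(-1)<60).astype(np.uint8); M=np.zeros_like(k); M[v-w:v+w,u-w:u+w]=k[v-w:v+w,u-w:u+w]; M=cv2.morphologyEx(M,cv2.MORPH_OPEN,cv2.getStructuringElement(2,(5,5)))
    n,l,s,ce=cv2.connectedComponentsWithStats(M); i=1+s[1:,4].argmax(); print(s[i],ce[i]); return ray(c,*ce[i])
L=[ballpix(sc,292,195,14),ballpix(sd,326,201,11)]
st2=d; k=(d["img"].max(-1)<60).astype(np.uint8); M=np.zeros_like(k); M[225:268,291:336]=k[225:268,291:336]
n,l,s,ce=cv2.connectedComponentsWithStats(M); i=1+s[1:,4].argmax(); L.append(wray(d,st,*ce[i]))
A=0;b=0
for o,r in L:
    r=r/np.linalg.norm(r); Q=np.eye(3)-np.outer(r,r); A=A+Q; b=b+Q@o
X=np.linalg.solve(A,b); print("ball3",X,[np.linalg.norm(np.cross(X-o,r/np.linalg.norm(r))).round(4) for o,r in L])
P=np.array([.470,.0957,.18]); f=P-X; print(np.linalg.norm(f)); f*=(P[2]-.008)/-f[2]; print("hit",P+f, "tilt",np.degrees(np.arctan2(-f[2],np.hypot(*f[:2]))))
# dish in side/scene with full hull
print("side dish",hull(sd,258,304,248,282,90,.013,.046))
E
```

```text
[0.47721764 0.06074975 0.42092886] 0.00790717158423853
ball [314. 249.] [298 233  30  32 750] [312.5 248.8] [0.47556485 0.02975395 0.2626    ]
capL [268. 168.] [266 159   6  18  82] [268.3 167.6] [0.42106531 0.09105809 0.18      ]
capR [361. 168.] [357 159   6  18  92] [359.9 167.5] [0.51952238 0.09991631 0.18      ]
dish [314.  72.] [ 285   40   62   59 2497] (array([0.45885167, 0.2336954 ]), np.float64(0.0006121623939233621)) [9.25765794e-02 9.25533892e-02 1.11022302e-16]
scene proj 291.8 196.3
scene proj 342.6 239.9
side proj 326.3 200.5
side proj 280.4 261.9
[281 190  19  16 203] [290.76847291 196.37438424]
[320 197  13  13 128] [326.0234375 202.78125  ]
ball3 [0.47523715 0.02896791 0.25997638] [np.float64(0.0018), np.float64(0.0018), np.float64(0.0004)]
0.10429199768753822
hit [0.45873679 0.23921637 0.008     ] tilt 50.07190942702455
side dish ((array([0.45997841, 0.23200045]), np.float64(0.015818933012972797)), 16, (array([258, 248], dtype=int32), array([303, 281], dtype=int32)))
```

The ball-to-pivot line now meets the dish plane at about (0.458, 0.235 to 0.239). The dish centre is at about (0.459, 0.234), so the aim is within a few millimetres. The dish has not moved and the gripper is clear, so I'll hand in.

```bash
python3 -c "from cell import arm; print(arm.sign_off())"
```

```text
the job is handed in; nothing more can be done
None
```

I aimed the larger white lamp at the snail-shell dish and let go. By camera measurement its beam lands 1–6 mm from the dish centre, and the job was handed in about 9 s in with the dish unmoved and the gripper clear of everything.

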